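# Let the hold-down press arm down to level on its ratchet

## Robot

A 7-joint arm with a two-finger parallel gripper is mounted at the origin on the work surface. World frame = base frame: x ahead of the robot, y to its left, z up, the work surface at z = 0. Lengths are in m, angles in rad, forces in N, time in s.
With the tool pointing down it reaches from about 0.425 to 0.875 m from the base axis. Payload 4.7 kg.
Tool frame: the origin (TCP) lies on the front face of the gripper's body, between the roots of the fingers; the fingertips stand 70 mm ahead of it and the grasp point (between the pads) lies 51 mm ahead of it; z points along the fingers, x is the direction in which the jaws open and shut, and the axes are right-handed (so a half turn about z gives the same grasp; the last joint's range is limited). The gripper opens to 87 mm and grips with 3 to 60 N. Pads are 19 mm wide; open, the fingers measure 117 mm over their backs; the gripper's body (75 mm by 190 mm) begins 51 mm behind the grasp point.
Start: joints at [-1.155, 0.321, -0.07, 1.45, 0.023, 1.371, -0.057], TCP at [0.254, 0.598, 0.292] pointing down, gripper open.
Joint ranges: [-2.86, 2.86], [-0.3, 2.09], [-1.38, 1.24], [0.06, 2.45], [-1.56, 4.7], [0.09, 2.05], [-2.69, 2.69]. Speed limits (rad/s): [2.57, 2.57, 3.14, 3.14, 3.14, 3.14, 3.14].

## Interface

Orientations are given as a rotation vector (axis times angle).
In Python, from bench import manip gives the robot as it stands.
- The arm moves only by the shell command python3 -m jog 'ROWS' [FORCE]. ROWS is JSON, a list that holds one entry, the list of rows, each a list of 5 numbers: the shift along the tool's x, y, z in mm, then the turn about the tool's z in rad, then the closure, from 0 (fully open) to 1 (shut). A call has exactly 8 rows; each row is the pose to reach, as a shift and turn from the pose commanded when the call began, along the tool's axes at that moment; what a row does not reach only later rows make up. A row lasts 1/10 s, in which the tool goes at most 50 mm and 8.59 degrees, less where a joint would pass 70% of its speed; a pose out of reach is approached as far as the arm can. A call with a gripper value outside its range is refused whole. The fingers move at their own pace and stop on an object; FORCE is the grip in N (left out, the last holds). Time passes only in rows, so rows that repeat a pose let the fingers close, or fill a call up. It gives the time, the measured TCP pose, the force and the opening at its end, in the units of the state.
- manip.sense(): the state, without advancing time (a new reading comes with each control period).
- manip.camera(name): name is "scene" or "top" or "wrist"; returns the picture (384x512x3 uint8, red, green, blue); there is no depth.
- manip.camera_info(name): a dict with "intrinsics" (3x3 intrinsics, pixels), "R" (3x3) and "t" (3): a world point X has camera coordinates R X + t. Camera axes: x right, y down, z forward; pixel columns grow to the right and rows downward; lengths in m; the calibration is good to about 2 mm. A picture is of the moment at which its call begins: read the wrist's pose just before it. camera_info takes no time and is no camera call; for the wrist camera it gives the pose at the moment of the call.
- manip.finish_job(): hands the job in, once; it reports no verdict.
Trained networks look in the newest picture that a camera, given by its name, has taken for a name from the list of things; names that differ only in an ending like _2 or _b are one class to them, and where a whole thing is asked for, a point or a joint stands for the part that bears it (a point fixed in the world has none). Each returns a list of dicts, best first, with "conf" (0 to 1); they miss things now and then, are a little off and sometimes report something else, mostly with a low value. They report only what shows in the picture. A call takes as long as a camera call. They do not tell look-alikes from the thing itself.
- manip.trace(camera, query): "mask" (384x512 bool, what is visible of it) and "location" ([column, row] in pixels, amid what is visible of it).
The state is a dict: "time": time; "q": joint angles; "joint_vel": joint speeds; "joint_torque": joint torques, N m; "eef_pos": TCP position; "ee_rot": TCP orientation; "wrist_force": force on the tool from outside, world axes, zero at the start; "wrist_torque": the same for the moment, N m; "opening": finger opening in m.
Only numpy, scipy, OpenCV 4.12 (cv2) and the standard library are available. Lean on these libraries where they do the work, as an engineer would, in place of code of your own. Each camera call takes 0.05 s, during which the arm holds its last target.

## Task

Take the loose U-shaped guard off the pawl's press pad and put it in the grey tray. Then press the pad down, never harder than about 20 N, to lift the pawl clear of the toothed wheel, let the raised arm sink notch by notch, and let the pawl drop back so that it catches the arm exactly level, without the plate coming down on the fresh prints. Leave everything else on the bench alone.

Things in the scene. Friction and masses are not known exactly. Their poses are not given: they have to be found in the camera images.
- press: bench hold-down press, screwed down: grey base plate 180 x 460 x 12 mm with two cheeks for a level shaft, a pawl on two posts, a ledge block and, at the +y end, a wooden nest with freshly printed clear sheets (top 42 mm up). Origin: straight below the shaft at bench height; z up, y along the arm towards the prints, x along the shaft. Seen from the -y end, the arm is at the far end.
- shaft (a point): centre of the level shaft, 80 mm above the bench, axes as the press. On it turn together a drum, the arm (pointing to +y when level) and, in the plane x = +50 mm, a steel ratchet wheel with 18 saw teeth, 104 mm across the tips.
- press_arm (a joint): angle of the arm above level, rad: 0 level, 1.57 straight up, -0.10 plate down on the prints. Spring and weight push it down and an oil damper slows it: with the pawl clear it sinks by itself at 0.08 to 0.16 rad/s. At the start it may sink for up to 4 s onto the next notch. Notches hold it at 0 (level), 0.349, 0.698 and 1.047.
- pawl_nose (a point): the pawl's nose, which hooks a tooth at the top of the wheel (about 129 mm above the bench when down). The pawl pivots at (50, -80, 126) mm in the press's frame. If it drops while the arm is between two notches, the arm sinks on to the lower one and is caught there; dropped at 0.05 to 0.30 rad above level, it catches at level.
- pawl (a joint): angle of the pawl, rad: about 0.006 nose fully down in a notch, more while riding a tooth's back, clear of the tips above about 0.08. Pressing the pad raises it against a stiff spring: 2 N at the pad at 0 and 2 N more per mm of pad travel, plus up to 4 N of friction: 11 to 16 N to clear, 20 N at 0.11 to 0.14. Let go, it snaps down.
- pawl_tail (a point): point on top of the pawl's 10 mm wide tail, on the axis of the press pad, 65 mm from the pivot, 103 mm above the bench when the pawl is down; z up, y towards the nose. The pad, a steel disc 24 mm across on a screwed stem, has its upper face 9 to 29 mm above this point, set differently each time (fixed while pressed): find it by touch.
- ledge (a point): centre of the ledge's top, straight below the press pad, 73 mm above the bench, axes as the press. The ledge is a block 50 mm (x) by 70 mm (y); the guard stands on it.
- plate (a point): centre of the underside of the aluminium plate (110 x 90 x 10 mm) at the arm's end, 195 mm from the shaft; about 61 mm above the bench when the arm is level.
- guard: loose aluminium guard, 0.15 kg, an upside-down U astride the pad, standing on the ledge: legs 4 mm thick, 64 mm high, 34 mm apart in x, 60 mm long in y; roof 42 x 60 mm, top 68 mm up; on it a grip fin 12 mm thick (x), 30 mm long (y), from 68 to 94 mm up. Origin: centre of its underside, z up. It lifts straight up (60 mm to come clear) and covers the pad until then.
- tray: open grey plastic tray 140 (x) x 180 (y) x 30 mm, walls and floor 4 to 5 mm, fixed on the bench; origin at the centre of its underside.
- tape_roll: roll of tape, ring 52 mm across and 20 mm high, lying on the press's base plate; origin at the centre of its underside. Leave it alone.
- ink_jar: white screw-top ink jar, 64 mm across, 75 mm high; origin at the centre of its underside. Leave it alone.
- ink_can: bare steel ink can, 70 mm across, 90 mm high; origin at the centre of its underside. Leave it alone.
- wrench: steel wrench lying on the bench; leave it alone.
- ink_spatula: ink spatula lying on the bench; leave it alone.
- squeegee: squeegee with a wooden holder 220 mm long, 75 mm high, standing on its blade and two feet; leave it alone.
- thinner: white plastic bottle 60 mm across, 110 mm high; leave it alone.
Mind the look-alikes: they are no part of the job. Leave any orange or purple look-alike of the guard alone.

How it is judged:
By the outcome, as a careful person would: the job done as asked, in the order asked, and still so for the second after the job is handed in, with the robot touching nothing.
It also fails if it takes over 72 s, if anything falls off the work surface, if the arm or the gripper's body presses on something with over 40 N, if the wrist force passes 120 N, or if a joint passes its speed limit or range.

## Working session

There is one attempt and no reset: what is moved stays moved. The work goes in short steps, Python scripts to look and compute and a shell command to move; the robot and the scene stay as the last step left them, time stands still between calls to the robot, and variables do not carry over. Pictures are saved under pics/ and viewed, and the job is handed in when it is done.

```bash
ls; mkdir -p pics
python3 - <<'E'
from bench import manip
import cv2
s=manip.sense();print({k:(v if isinstance(v,(int,float)) else [round(float(x),3) for x in v]) for k,v in s.items()})
for n in ["scene","top","wrist"]:
    im=manip.camera(n);cv2.imwrite(f"pics/a_{n}.png",im[:,:,::-1])
    ci=manip.camera_info(n);print(n,ci)
    if n!="wrist":
        for q in ["guard","press","tray","pawl_tail","ledge","plate","pawl_nose","shaft","tape_roll"]:
            print(q,[(round(d["conf"],2),[round(float(x)) for x in d["location"]],int(d["mask"].sum())) for d in manip.trace(n,q)])
print(manip.sense()["time"])
E
```

```text
pics
{'time': 0.0, 'q': [-1.155, 0.322, -0.07, 1.452, 0.023, 1.371, -0.057], 'joint_vel': [0.0, -0.0, 0.001, 0.0, -0.001, 0.001, 0.001], 'joint_torque': [0.001, -49.129, -0.403, -31.252, -0.064, 0.044, 0.0], 'eef_pos': [0.254, 0.598, 0.291], 'ee_rot': [2.619, 1.733, -0.002], 'wrist_force': [0.294, -0.099, 0.223], 'wrist_torque': [-0.017, 0.008, 0.006], 'opening': 0.08702260335252282}
scene {'intrinsics': array([[375.35940476,   0.        , 252.62538607],
       [  0.        , 375.35940476, 189.03508682],
       [  0.        ,   0.        ,   1.        ]]), 'R': array([[-0.01318322,  0.99991158, -0.00174147],
       [ 0.62205483,  0.00683782, -0.78294382],
       [-0.78286269, -0.01140501, -0.62208998]]), 't': array([ 0.04349552, -0.28324525,  1.54350344])}
guard [(0.91, [243, 185], 721), (0.8, [259, 229], 565), (0.7, [314, 231], 607), (0.17, [161, 193], 2113)]
press [(0.61, [308, 182], 6863)]
tray [(0.81, [164, 194], 2161)]
pawl_tail [(0.77, [282, 161], 157), (0.29, [307, 184], 6626)]
ledge []
plate [(0.62, [308, 142], 1932), (0.57, [254, 268], 1162), (0.33, [306, 185], 6943)]
pawl_n
[... 628 characters left out ...]
.7, [345, 222], 3508), (0.47, [208, 204], 246)]
pawl_tail [(0.52, [211, 205], 214)]
ledge [(0.9, [181, 237], 10997), (0.54, [245, 238], 148)]
plate [(0.93, [142, 244], 3328)]
pawl_nose [(0.73, [204, 205], 179)]
shaft [(0.8, [178, 241], 11047)]
tape_roll [(0.51, [258, 238], 141)]
wrist {'intrinsics': array([[312.65439909,   0.        , 253.84780477],
       [  0.        , 312.65439909, 184.38271994],
       [  0.        ,   0.        ,   1.        ]]), 'R': array([[ 3.91362911e-01,  9.20236406e-01,  1.71693879e-04],
       [ 8.80355761e-01, -3.74456581e-01,  2.91128844e-01],
       [ 2.67971653e-01, -1.13785880e-01, -9.56683839e-01]]), 't': array([-0.65013601, -0.03434273,  0.3919631 ])}
1.05
```

Run:
```python
import cv2
for n in ["scene","top"]:
    im=cv2.imread(f"pics/a_{n}.png"); cv2.imwrite(f"pics/b_{n}.png",cv2.resize(im,(800,600),interpolation=cv2.INTER_CUBIC))
    c=im[110:270,120:330] if n=="scene" else im[130:300,110:310]
    cv2.imwrite(f"pics/c_{n}.png",cv2.resize(c,(800,600),interpolation=cv2.INTER_CUBIC))
```

```text
(no output)
```

View pics/b_scene.png

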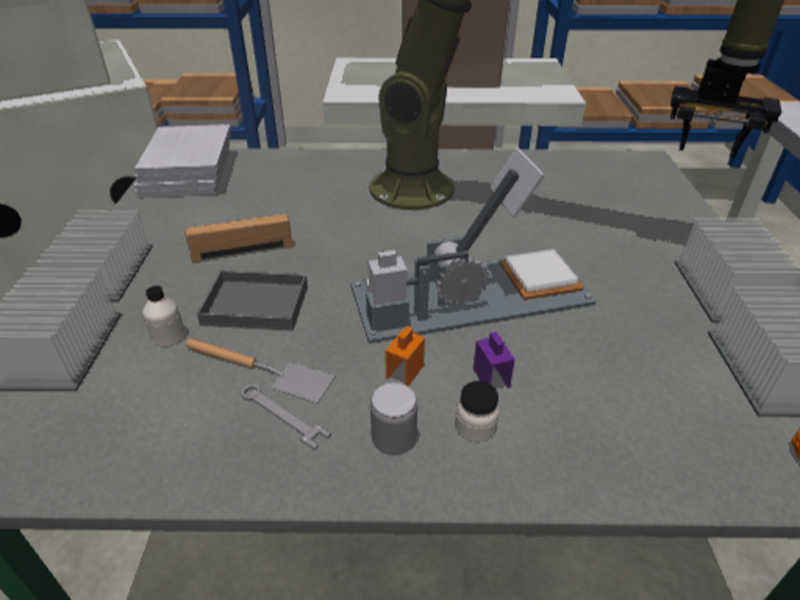

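View pics/b_top.png

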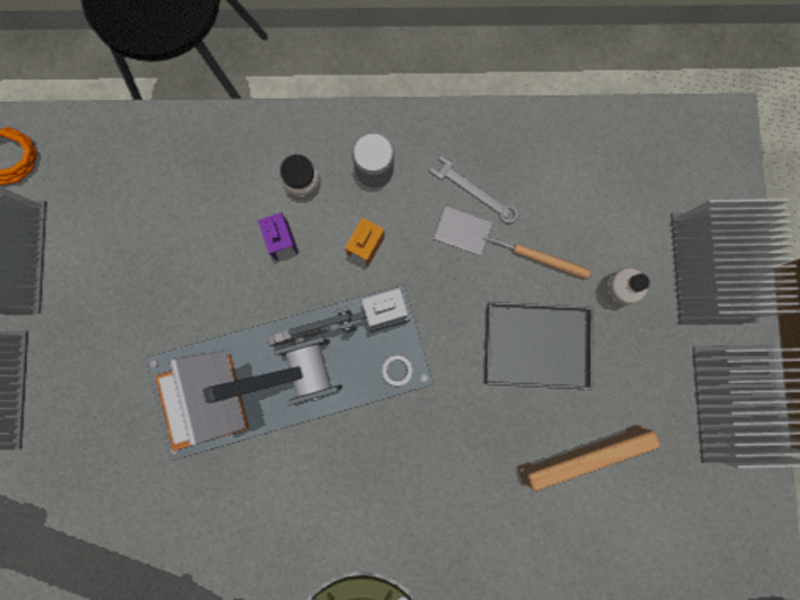

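View pics/a_wrist.png

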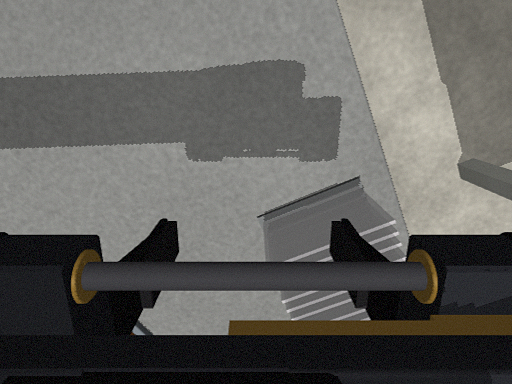

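View pics/c_top.png

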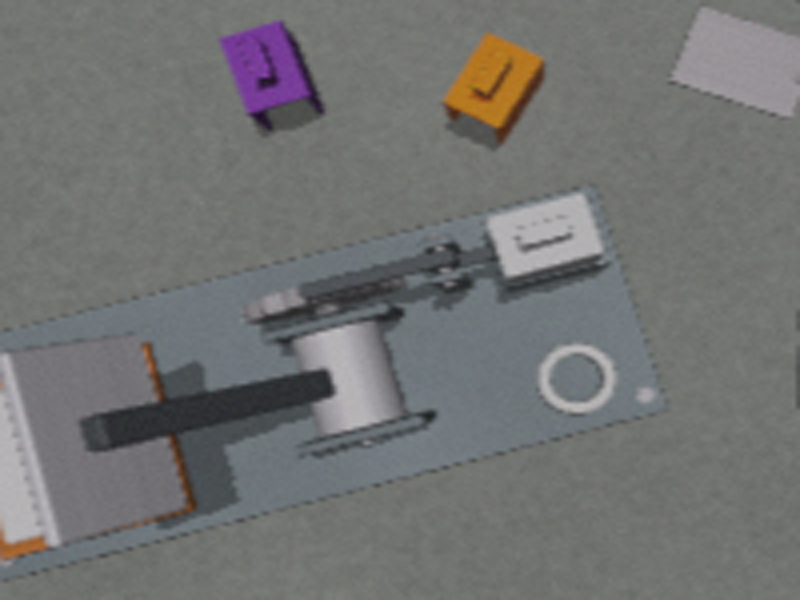

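View pics/c_scene.png

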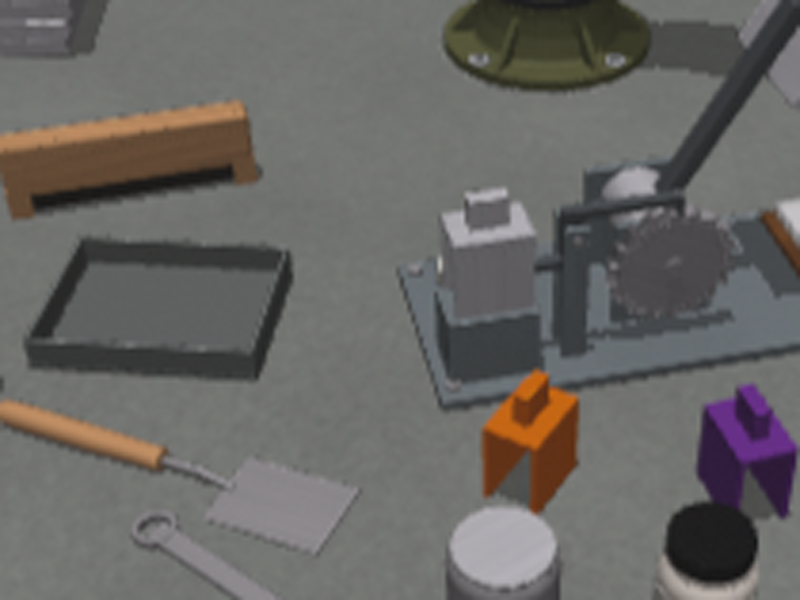

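```bash
cat > h.py <<'E'
import numpy as np
from bench import manip
def ray(cam,uv,z,ci=None):
    ci=ci or manip.camera_info(cam);R,t,K=ci["R"],ci["t"],ci["intrinsics"]
    c=-R.T@t; d=R.T@np.linalg.inv(K)@np.array([uv[0],uv[1],1.]); return c+d*(z-c[2])/d[2]
def proj(cam,X,ci=None):
    ci=ci or manip.camera_info(cam); p=ci["intrinsics"]@(ci["R"]@np.asarray(X)+ci["t"]); return p[:2]/p[2]
E
python3 - <<'E'
from h import *
import cv2
s=1.5625
P={}
for n,uv in dict(mx_my=(431,384),px_my=(403,289),px_py=(150,357),mx_py=(174,459)).items():
    P[n]=ray("top",np.array(uv)/s,0.012); print(n,P[n].round(4))
c=sum(P.values())/4; print("centre",c)
for a,b in [("px_my","px_py"),("mx_my","mx_py")]:
    d=P[b]-P[a];print(np.linalg.norm(d),np.degrees(np.arctan2(d[1],d[0])))
for a,b in [("mx_my","px_my"),("mx_py","px_py")]:
    d=P[b]-P[a];print(np.linalg.norm(d),np.degrees(np.arctan2(d[1],d[0])))
# guard roof corners from crop c_top (scale x4, y 600/170), offset 110,130
sx,sy=800/200,600/170
q=[ray("top",(110+u/sx,130+v/sy),0.141) for u,v in [(488,217),(585,193),(603,252),(508,281)]]
for p in q: print(p.round(4))
print("guardroof c",sum(q)/4)
q=[ray("scene",(120+u/(800/210),110+v/(600/160)),0.141) for u,v in [(441,214),(523,203),(536,237),(449,249)]]
for p in q: print(p.round(4))
print("guardroof scene c",sum(q)/4)
q=[ray("top",np.array(x)/s,0.030) for x in [(487,303),(591,308),(591,388),(485,384)]]
for p in q: print(p.round(4))
print("tray", sum(q)/4)
E
```

```text
mx_my [ 0.4231 -0.1288  0.012 ]
px_my [ 0.5883 -0.0842  0.012 ]
px_py [0.4785 0.3511 0.012 ]
mx_py [0.3075 0.3059 0.012 ]
centre [0.44932539 0.1110097  0.012     ]
0.44894013462793664 104.14893056994627
0.44988977294889626 104.88704850129308
0.1711294721456471 15.125868126558075
0.1769115480148693 14.798440701347214
[ 0.557  -0.0188  0.141 ]
[ 0.5723 -0.0765  0.141 ]
[ 0.5323 -0.0863  0.141 ]
[ 0.5139 -0.03    0.141 ]
guardroof c [ 0.54385545 -0.0529033   0.141     ]
[ 0.5361 -0.0828  0.141 ]
[ 0.5213 -0.0234  0.141 ]
[ 0.5642 -0.014   0.141 ]
[ 0.5794 -0.0751  0.141 ]
guardroof scene c [ 0.5502441  -0.04880125  0.141     ]
[ 0.5592 -0.2273  0.03  ]
[ 0.5473 -0.4064  0.03  ]
[ 0.4115 -0.3983  0.03  ]
[ 0.4219 -0.2187  0.03  ]
tray [ 0.48498421 -0.31268826  0.03      ]
```

```bash
cat >> h.py <<'E'
from scipy.spatial.transform import Rotation as Ro
def rel(X,yaw=None):
    s=manip.sense();R=Ro.from_rotvec(s["ee_rot"]).as_matrix();p=np.array(s["eef_pos"])
    d=R.T@(np.array(X)-p)*1000
    a=np.arctan2(R[1,0],R[0,0]); out=[d.round(1)]
    if yaw is not None:
        t=-(np.radians(yaw)-a); t=(t+np.pi/2)%np.pi-np.pi/2; out.append(round(t,3))
    print("t",round(s["time"],2),"pos",p.round(4),"yaw",round(np.degrees(a),2),"F",np.round(s["wrist_force"],2),"tilt z",R[:,2].round(3),"q",np.round(s["q"],2),"rel",*out)
E
python3 -m jog '[[[-12,48,-5,0.14,0],[-25,95,-10,0.28,0],[-37,142,-20,0.42,0],[-50,190,-30,0.56,0],[-62,238,-40,0.70,0],[-75,285,-40,0.70,0],[-88,332,-40,0.70,0],[-100,380,-40,0.70,0]]]'
python3 -c "
from h import *
rel((0.60,0.05,0.30),14.8);rel((0.547,-0.051,0.26),14.8)"
```

```text
time: 1.85
eef_pos: [0.5661, 0.3563, 0.3328]
ee_rot: [-3.055, -0.73, -0.001]
wrist_force: [0.6, 1.1, -0.4]
opening: 0.0874
t 1.85 pos [0.5661 0.3563 0.3328] yaw 26.9 F [ 0.6   1.1  -0.39] tilt z [ 0.001  0.001 -1.   ] q [-0.76  0.35  0.22  1.35 -0.07  1.46 -0.08] rel [-108.4  288.6   32.6] 0.211
t 1.85 pos [0.5661 0.3563 0.3328] yaw 26.9 F [ 0.6   1.1  -0.39] tilt z [ 0.001  0.001 -1.   ] q [-0.76  0.35  0.22  1.35 -0.07  1.46 -0.08] rel [-201.4  354.7   72.5] 0.211
```

```bash
python3 -m jog '[[[-10,49,0,0.05,0],[-20,98,0,0.10,0],[-31,146,0,0.15,0],[-42,194,0,0.21,0],[-77,229,10,0.21,0],[-112,264,20,0.21,0],[-147,299,30,0.21,0],[-182,334,33,0.21,0]]]'
python3 - <<'E'
from h import *
import cv2
rel((0.547,-0.051,0.26),14.8)
for n in ["wrist","top"]:
    im=manip.camera(n);cv2.imwrite(f"pics/d_{n}.png",im[:,:,::-1])
ci=manip.camera_info("wrist")
print(proj("wrist",(0.547,-0.051,0.167),ci), (-ci["R"].T@ci["t"]).round(3))
E
```

```text
time: 2.65
eef_pos: [0.5525, -0.0232, 0.2984]
ee_rot: [-3.115, -0.406, 0.002]
wrist_force: [1.1, 0.1, -0.3]
opening: 0.0866
t 2.65 pos [ 0.5525 -0.0232  0.2984] yaw 14.86 F [ 1.12  0.09 -0.34] tilt z [-0.001  0.    -1.   ] q [-0.41  0.11  0.44  1.7  -0.05  1.34  0.3 ] rel [-12.4  25.4  38.4] 0.001
[243.01700996 221.59890198] [0.531 0.048 0.392]
```

View pics/d_wrist.png

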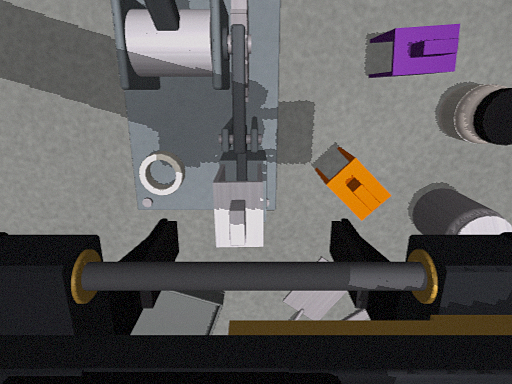

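Run:
```python
import cv2
im=cv2.imread("pics/d_wrist.png"); cv2.imwrite("pics/e.png",cv2.resize(im[120:260,190:290],(570,798)[:1]+(798,),interpolation=cv2.INTER_CUBIC)[:600] if 0 else cv2.resize(im[150:255,190:330],(800,600),interpolation=cv2.INTER_CUBIC))
```

```text
(no output)
```

View pics/e.png

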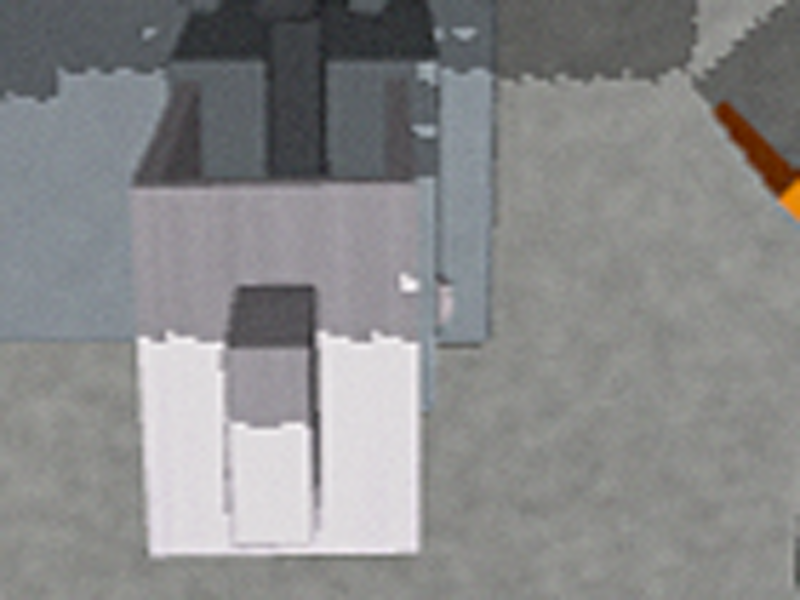

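Run:
```python
from h import *
ci=manip.camera_info("wrist"); s=5.714
for z,cs in ((.167,[(228,345),(315,345),(312,545),(232,545)]),(.141,[(133,183),(413,183),(418,553),(150,553)])):
    q=[ray("wrist",(190+u/s,150+v/s),z,ci) for u,v in cs]
    print(np.array(q).round(4),(sum(q)/4).round(4)); 
    d=q[0]-q[3]+q[1]-q[2]; print(np.degrees(np.arctan2(-d[0],d[1])),np.linalg.norm(d)/2)
rel((0.547,-0.051,0.215),14.8)
```

```text
[[ 0.535  -0.0443  0.167 ]
 [ 0.5464 -0.0414  0.167 ]
 [ 0.5531 -0.0708  0.167 ]
 [ 0.5422 -0.0736  0.167 ]] [ 0.5442 -0.0575  0.167 ]
13.366217390398564 0.03011822384638851
[[ 0.5162 -0.0335  0.141 ]
 [ 0.556  -0.0234  0.141 ]
 [ 0.572  -0.0818  0.141 ]
 [ 0.5313 -0.0921  0.141 ]] [ 0.5439 -0.0577  0.141 ]
14.878769088037146 0.06051260058438401
t 2.75 pos [ 0.5515 -0.0308  0.2995] yaw 14.13 F [ 0.66 -0.03 -0.67] tilt z [-0.001 -0.003 -1.   ] q [-0.4   0.11  0.45  1.7  -0.05  1.34  0.3 ] rel [-9.2 18.3 84.6] -0.012
```

Run:
```python
from h import *
import cv2
ci=manip.camera_info("wrist"); rel((0.547,-0.051,0.215),14.8)
im=manip.camera("wrist");cv2.imwrite("pics/f.png",im[:,:,::-1]);rel((0.547,-0.051,0.215),14.8)
np.save("ci.npy",ci,allow_pickle=True)
cv2.imwrite("pics/g.png",cv2.resize(im[130:260,170:340,::-1],(800,600),interpolation=cv2.INTER_CUBIC))
```

```text
t 2.75 pos [ 0.5515 -0.0308  0.2995] yaw 14.13 F [ 0.66 -0.03 -0.67] tilt z [-0.001 -0.003 -1.   ] q [-0.4   0.11  0.45  1.7  -0.05  1.34  0.3 ] rel [-9.2 18.3 84.6] -0.012
t 2.8 pos [ 0.5528 -0.0262  0.2998] yaw 14.39 F [1.05 1.34 0.44] tilt z [ 0.001 -0.    -1.   ] q [-0.41  0.11  0.44  1.7  -0.05  1.34  0.29] rel [-11.8  22.5  84.8] -0.007
```

View pics/g.png

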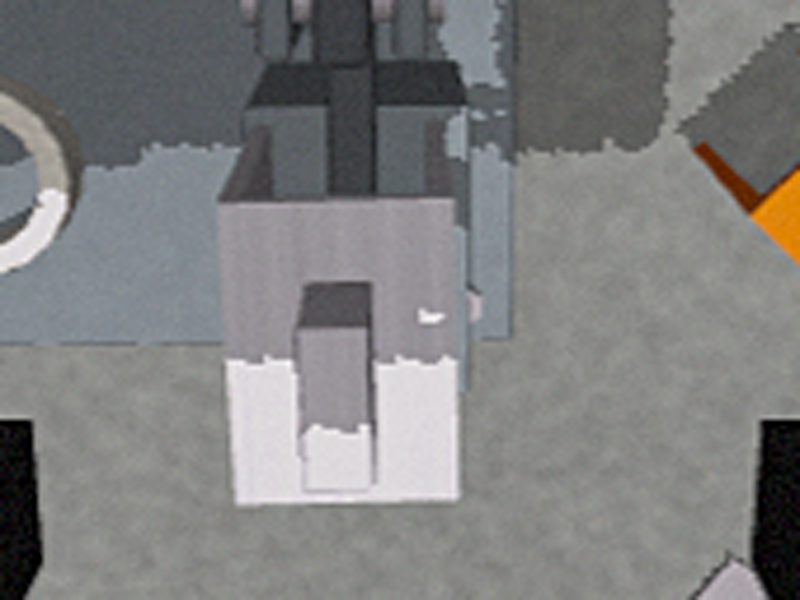

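Run:
```python
from h import *
ci=np.load("ci.npy",allow_pickle=True).item()
for z,cs in ((.167,[(297,327),(371,327),(373,491),(301,491)]),(.141,[(219,203),(453,200),(460,500),(237,505)])):
    q=[ray("wrist",(170+u/4.706,130+v/4.615),z,ci) for u,v in cs]
    print((sum(q)/4).round(4)); 
    d=q[0]-q[3]+q[1]-q[2]; print(np.degrees(np.arctan2(-d[0],d[1])),np.linalg.norm(d)/2)
rel((0.547,-0.051,0.215),14.8)
```

```text
[ 0.5452 -0.0491  0.167 ]
14.38557016552968 0.030001613839795205
[ 0.5455 -0.0495  0.141 ]
15.690344246930339 0.059974127106170914
t 2.8 pos [ 0.5528 -0.0262  0.2998] yaw 14.39 F [1.05 1.34 0.44] tilt z [ 0.001 -0.    -1.   ] q [-0.41  0.11  0.44  1.7  -0.05  1.34  0.29] rel [-11.8  22.5  84.8] -0.007
```

```bash
python3 -m jog '[[[-4,7,10,0,0],[-8,14,20,0,0],[-12,21,30,0,0],[-12,21,40,0,0],[-12,21,45,0,0],[-12,21,45,0,0],[-12,21,45,0,0],[-12,21,45,0,0]]]'
python3 - <<'E'
from h import *
for z in (0.215,): rel((0.5457,-0.0497,z),14.8)
E
```

```text
time: 3.6
eef_pos: [0.548, -0.0446, 0.2548]
ee_rot: [3.115, 0.407, 0.001]
wrist_force: [0.2, 0.7, -0.2]
opening: 0.0874
t 3.6 pos [ 0.548  -0.0446  0.2548] yaw 14.87 F [ 0.16  0.67 -0.15] tilt z [ 0.001  0.    -1.   ] q [-0.38  0.13  0.45  1.77 -0.06  1.25  0.35] rel [-3.5  4.3 39.8] 0.001
```

Descend and close.

```bash
python3 -m jog '[[[-2,2,10,0,0],[-4,4,20,0,0],[-4,4,30,0,0],[-4,4,39,0,0],[-4,4,39,0,0],[-4,4,39,0,0],[-4,4,39,0,0],[-4,4,39,0,0]]]' 25
python3 - <<'E'
from h import *
rel((0.5457,-0.0497,0.215),14.8)
E
```

```text
time: 4.4
eef_pos: [0.5451, -0.0498, 0.2158]
ee_rot: [3.115, 0.406, 0.002]
wrist_force: [-0.4, -0.9, -0.0]
opening: 0.0871
t 4.4 pos [ 0.5451 -0.0498  0.2158] yaw 14.84 F [-0.37 -0.93 -0.01] tilt z [ 0.001  0.    -1.   ] q [-0.37  0.16  0.46  1.82 -0.08  1.18  0.37] rel [0.6 0.  0.8] 0.001
```

```bash
python3 -m jog '[[[0,0,1,0,0.5],[0,0,1,0,1],[0,0,1,0,1],[0,0,1,0,1],[0,0,1,0,1],[0,0,1,0,1],[0,0,1,0,1],[0,0,1,0,1]]]' 25
python3 - <<'E'
from h import *
import cv2
rel((0.5457,-0.0497,0.285),14.8); cv2.imwrite("pics/h.png",manip.camera("wrist")[:,:,::-1])
E
```

```text
time: 5.2
eef_pos: [0.5447, -0.0499, 0.2143]
ee_rot: [-3.115, -0.406, 0.0]
wrist_force: [0.1, 0.1, -0.1]
opening: 0.0309
t 5.2 pos [ 0.5447 -0.0499  0.2143] yaw 14.84 F [ 0.11  0.05 -0.11] tilt z [-0.  0. -1.] q [-0.37  0.16  0.46  1.83 -0.08  1.17  0.37] rel [  1.    0.1 -70.7] 0.001
```

View pics/h.png

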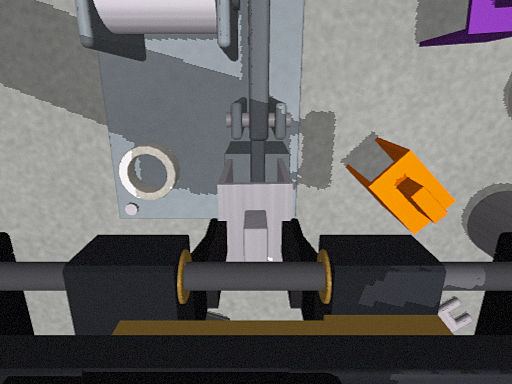

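```bash
python3 -m jog '[[[0,0,0,0,1],[0,0,0,0,1],[0,0,0,0,1],[0,0,0,0,1],[0,0,0,0,1],[0,0,-3,0,1],[0,0,-8,0,1],[0,0,-16,0,1]]]' 25
python3 -c "
from h import *
rel((0.5457,-0.0497,0.30),14.8);print(manip.sense()['opening'])"
```

```text
time: 6.05
eef_pos: [0.5445, -0.0498, 0.2305]
ee_rot: [-3.115, -0.406, 0.001]
wrist_force: [0.1, 0.4, -0.4]
opening: 0.0118
t 6.05 pos [ 0.5445 -0.0498  0.2305] yaw 14.84 F [ 0.14  0.42 -0.36] tilt z [-0.001 -0.    -1.   ] q [-0.37  0.15  0.46  1.81 -0.07  1.21  0.36] rel [  1.2   0.2 -69.5] 0.001
0.011839443680182448
```

```bash
python3 -m jog '[[[0,0,-10,0,1],[0,0,-20,0,1],[0,0,-30,0,1],[0,0,-40,0,1],[0,0,-50,0,1],[0,0,-60,0,1],[0,0,-70,0,1],[0,0,-80,0,1]]]'
python3 - <<'E'
from h import *
import cv2
im=manip.camera("wrist"); im2=manip.camera("scene")
rel((0.485,-0.313,0.31),-3.8);print(manip.sense()['opening'])
cv2.imwrite("pics/i.png",im[:,:,::-1]);cv2.imwrite("pics/i2.png",im2[:,:,::-1])
E
```

```text
time: 6.85
eef_pos: [0.5447, -0.0498, 0.3112]
ee_rot: [-3.115, -0.406, -0.0]
wrist_force: [-0.1, 0.6, -1.4]
opening: 0.0117
t 6.95 pos [ 0.5455 -0.0499  0.3121] yaw 14.84 F [-0.13 -0.14 -1.72] tilt z [ 0.003  0.    -1.   ] q [-0.38  0.09  0.46  1.7  -0.04  1.36  0.34] rel [-125.8  238.8    1.9] 0.325
0.012032961151604606
```

View pics/i.png

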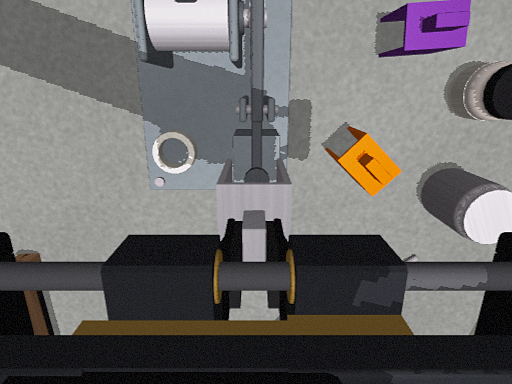

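View pics/i2.png

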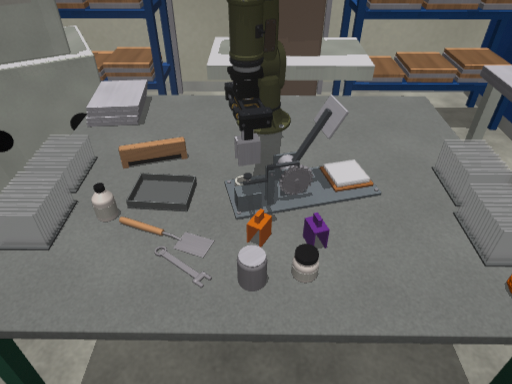

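```bash
python3 -m jog '[[[-8,15,0,0.05,1],[-28,53,0,0.10,1],[-50,95,0,0.16,1],[-72,137,0,0.22,1],[-94,178,0,0.28,1],[-111,211,0,0.325,1],[-121,231,10,0.325,1],[-126,239,30,0.325,1]]]'
python3 - <<'E'
from h import *
rel((0.485,-0.313,0.148),-3.8);print(manip.sense()['opening'])
E
```

```text
time: 7.75
eef_pos: [0.4819, -0.3184, 0.2811]
ee_rot: [3.136, -0.117, 0.002]
wrist_force: [-0.3, 0.8, -1.2]
opening: 0.0122
t 7.75 pos [ 0.4819 -0.3184  0.2811] yaw -4.26 F [-0.26  0.8  -1.18] tilt z [ 0.001 -0.003 -1.   ] q [-0.07  0.2   0.7   1.68 -0.13  1.31  0.57] rel [  2.4  -6.  133.1] -0.008
0.012158959526930751
```

```bash
python3 -m jog '[[[0,0,15,0,1],[0,0,35,0,1],[0,0,55,0,1],[0,0,75,0,1],[0,0,95,0,1],[0,0,112,0,1],[0,0,122,0,1],[0,0,127,0,1]]]'
python3 - <<'E'
from h import *
import cv2
rel((0.485,-0.313,0.148),-3.8)
im=manip.camera("scene")
cv2.imwrite("pics/j.png",cv2.resize(im[110:270,60:270,::-1],(800,600)))
E
```

```text
time: 8.55
eef_pos: [0.4836, -0.3123, 0.152]
ee_rot: [-3.139, 0.104, 0.003]
wrist_force: [1.0, -0.4, -1.1]
opening: 0.0118
t 8.55 pos [ 0.4836 -0.3123  0.152 ] yaw -3.78 F [ 1.03 -0.4  -1.06] tilt z [-0.002  0.001 -1.   ] q [-0.04  0.32  0.66  1.82 -0.22  1.08  0.64] rel [1.4 0.6 4. ] 0.0
```

View pics/j.png

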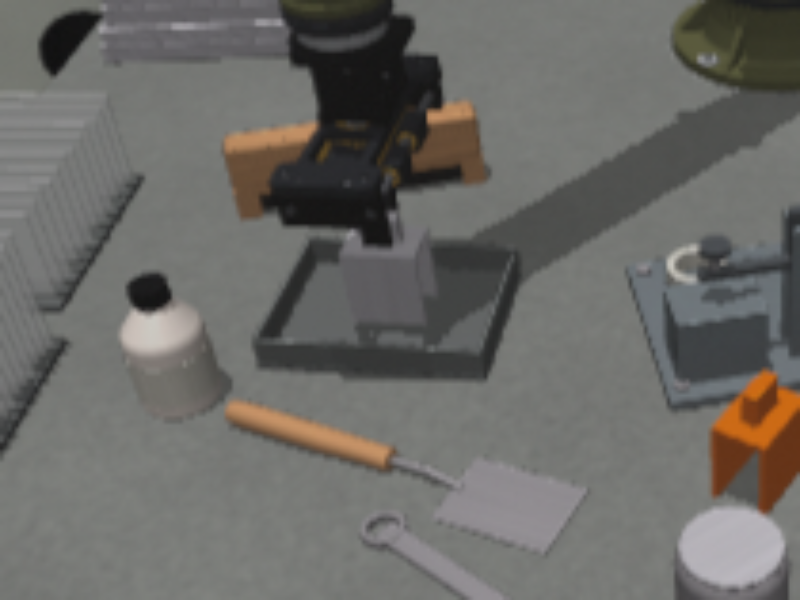

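```bash
python3 -m jog '[[[0,0,2,0,1],[0,0,4,0,1],[0,0,6,0,1],[0,0,6,0,1],[0,0,6,0,0.6],[0,0,6,0,0.6],[0,0,6,0,0.6],[0,0,6,0,0.6]]]'
python3 - <<'E'
from h import *
rel((0.5457,-0.0497,0.25),14.8);print(manip.sense()['opening'])
E
```

```text
time: 9.4
eef_pos: [0.4843, -0.3132, 0.1475]
ee_rot: [3.14, -0.104, 0.001]
wrist_force: [-0.0, -0.3, -0.7]
opening: 0.0326
t 9.4 pos [ 0.4843 -0.3132  0.1475] yaw -3.78 F [-0.01 -0.34 -0.71] tilt z [ 0. -0. -1.] q [-0.03  0.33  0.66  1.83 -0.23  1.07  0.65] rel [  43.9 -267.  -102.4] -0.324
0.03255946315193729
```

```bash
python3 -m jog '[[[0,0,-30,0,0.6],[0,0,-65,0,0.6],[0,-5,-105,0,0.6],[8,-45,-115,-0.05,0.7],[16,-90,-115,-0.11,0.8],[24,-135,-115,-0.17,1],[31,-178,-115,-0.23,1],[37,-220,-115,-0.29,1]]]'
python3 - <<'E'
from h import *
rel((0.5457,-0.0497,0.25),14.8);print(manip.sense()['opening'])
E
```

```text
time: 10.2
eef_pos: [0.5359, -0.0941, 0.2627]
ee_rot: [-3.121, -0.355, -0.002]
wrist_force: [0.2, 0.7, -0.4]
opening: 0.0042
t 10.2 pos [ 0.5359 -0.0941  0.2627] yaw 12.99 F [ 0.22  0.68 -0.36] tilt z [ 0.001  0.    -1.   ] q [-0.35  0.11  0.51  1.77 -0.06  1.27  0.41] rel [ 19.6 -41.1  12.7] -0.032
0.004180525381662071
```

```bash
python3 -m jog '[[[0,0,0,0,1],[0,0,0,0,1],[0,0,0,0,1],[0,0,0,0,1],[0,0,0,0,1],[0,0,0,0,1],[0,0,0,0,1],[0,0,0,0,1]]]'
python3 - <<'E'
from h import *
import cv2
ci=manip.camera_info("wrist");np.save("ci.npy",ci,allow_pickle=True)
im=manip.camera("wrist");st=manip.camera("scene");tp=manip.camera("top")
rel((0.5457,-0.0497,0.22),14.8)
for z in (.112,.122,.132):print(proj("wrist",(0.5457,-0.0497,z),ci))
cv2.imwrite("pics/k.png",im[:,:,::-1])
cv2.imwrite("pics/k2.png",cv2.resize(st[90:250,190:400,::-1],(800,600),interpolation=cv2.INTER_CUBIC));cv2.imwrite("pics/k3.png",tp[:,:,::-1]);cv2.imwrite("pics/k2raw.png",st[:,:,::-1])
E
```

```text
time: 11.0
eef_pos: [0.5356, -0.0963, 0.2623]
ee_rot: [-3.122, -0.351, -0.0]
wrist_force: [0.0, -0.1, 0.0]
opening: 0.0008
t 11.15 pos [ 0.5356 -0.0961  0.2624] yaw 12.83 F [0.21 0.38 0.48] tilt z [ 0.  0. -1.] q [-0.34  0.12  0.51  1.77 -0.06  1.27  0.41] rel [ 20.1 -43.   42.4] -0.034
[280.62846216 139.76847564]
[281.71816205 141.8356652 ]
[282.90076065 144.07908605]
```

View pics/k.png

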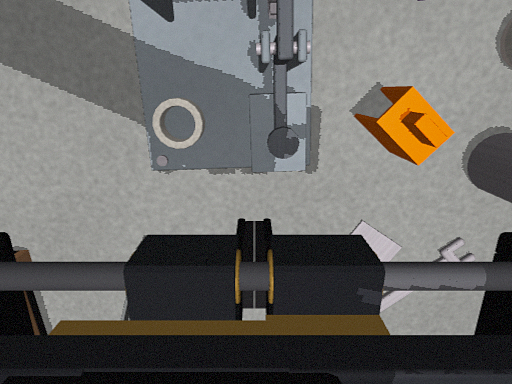

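View pics/k2.png

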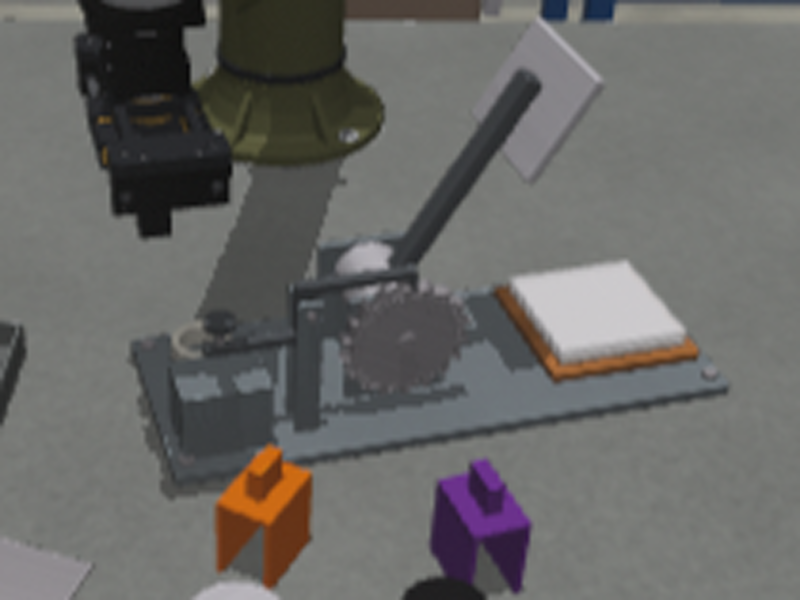

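View pics/k3.png

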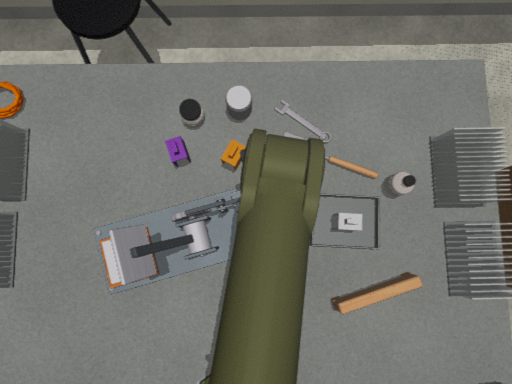

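```bash
cat >> h.py <<'E'
PAD=np.array([0.5457,-0.0497]);yw=np.radians(14.8)
XH=np.array([np.cos(yw),np.sin(yw),0]);YH=np.array([-np.sin(yw),np.cos(yw),0]);ZH=np.array([0,0,1.])
O=np.array([*PAD,0])-.05*XH+.145*YH
def P(x,y,z): return O+x*XH+y*YH+z*ZH
def armpt(th,r,n,x=0):
    return P(x,r*np.cos(th)-n*np.sin(th),.08+r*np.sin(th)+n*np.cos(th))
def plate_poly(th,ci):
    import cv2
    pts=np.array([proj("scene",armpt(th,.195+a,-.014+b,c),ci) for a in(-.045,.045) for b in (-.005,.005) for c in (-.055,.055)],np.float32)
    return cv2.convexHull(pts)[:,0]
def arm_angle(query=True):
    import cv2
    ci=manip.camera_info("scene"); out=[]
    for d in manip.trace("scene","plate"):
        m=d["mask"]
        best=[]
        for th in np.arange(-.12,1.4,.01):
            q=np.zeros(m.shape,np.uint8);cv2.fillConvexPoly(q,plate_poly(th,ci).round().astype(np.int32),1)
            best.append(((q>0)&m).sum()/((q>0)|m).sum())
        i=int(np.argmax(best)); out.append((round(-.12+.01*i,2),round(float(best[i]),2),round(d["conf"],2),[int(v) for v in d["location"]]))
    return out
E
python3 - <<'E'
from h import *
manip.camera("scene")
print(arm_angle(), manip.sense()["time"], O)
E
```

```text
[(1.09, 0.38, 0.8, [307, 150])] 11.25 [0.4603192 0.0777171 0.       ]
```

Run:
```python
from h import *
import cv2
im=cv2.imread("pics/k2raw.png");ci=manip.camera_info("scene")
S=4
big=cv2.resize(im[70:250,200:400],None,fx=S,fy=S,interpolation=cv2.INTER_CUBIC)[:600]
f=lambda p:tuple(int(round(v)) for v in ((np.array(p)-[200,70]+.5)*S))
for th,c in ((.698,(0,0,255)),(1.047,(0,255,0)),(0.9,(255,0,0))):
    cv2.polylines(big,[np.array([f(p) for p in plate_poly(th,ci)])],True,c,1)
    cv2.line(big,f(proj("scene",armpt(th,0,0),ci)),f(proj("scene",armpt(th,.195,0),ci)),c,1)
for p in (P(.05,-.145,.073),P(.05,0,.08),P(.05,0,.132),P(.05,-.08,.126)): cv2.circle(big,f(proj("scene",p,ci)),4,(0,255,255),1)
cv2.imwrite("pics/l.png",big)
```

```text
(no output)
```

View pics/l.png

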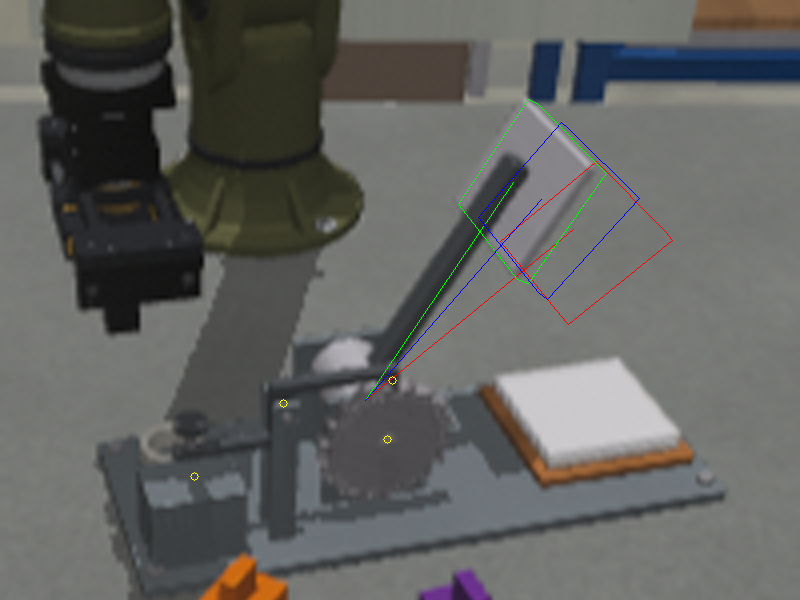

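```bash
python3 -m jog '[[[5,-11,0,-0.034,1],[10,-22,0,-0.034,1],[15,-33,10,-0.034,1],[20,-43,20,-0.034,1],[20,-43,35,-0.034,1],[20,-43,47,-0.034,1],[20,-43,47,-0.034,1],[20,-43,47,-0.034,1]]]'
python3 - <<'E'
from h import *
rel((0.5457,-0.0497,0.182),14.8)
E
```

```text
time: 12.05
eef_pos: [0.5452, -0.0505, 0.2148]
ee_rot: [3.115, 0.402, -0.002]
wrist_force: [-0.1, 0.5, -0.3]
opening: 0.0005
t 12.05 pos [ 0.5452 -0.0505  0.2148] yaw 14.71 F [-0.06  0.5  -0.26] tilt z [-0.001 -0.    -1.   ] q [-0.39  0.16  0.47  1.82 -0.08  1.18  0.37] rel [ 0.7 -0.6 32.8] -0.002
```

```bash
python3 -m jog '[[[0,0,4,0,1],[0,0,8,0,1],[0,0,11,0,1],[0,0,12,0,1],[0,0,13,0,1],[0,0,14,0,1],[0,0,14,0,1],[0,0,14,0,1]]]'
python3 -m jog '[[[0,0,1,0,1],[0,0,2,0,1],[0,0,3,0,1],[0,0,4,0,1],[0,0,4,0,1],[0,0,4,0,1],[0,0,4,0,1],[0,0,4,0,1]]]'
```

```text
time: 12.85
eef_pos: [0.5456, -0.0497, 0.2014]
ee_rot: [-3.115, -0.404, -0.0]
wrist_force: [-0.4, -0.5, -0.5]
opening: 0.0005
time: 13.65
eef_pos: [0.5456, -0.0497, 0.1974]
ee_rot: [-3.115, -0.404, -0.0]
wrist_force: [0.3, -0.1, 0.2]
opening: 0.0004
```

```bash
python3 -m jog '[[[0,0,1,0,1],[0,0,2,0,1],[0,0,3,0,1],[0,0,4,0,1],[0,0,4,0,1],[0,0,4,0,1],[0,0,4,0,1],[0,0,4,0,1]]]'
```

```text
time: 14.45
eef_pos: [0.5456, -0.0497, 0.1939]
ee_rot: [-3.115, -0.404, -0.001]
wrist_force: [-1.4, 0.3, 5.3]
opening: 0.0004
```

```bash
python3 -m jog '[[[0,0,1,0,1],[0,0,2,0,1],[0,0,3,0,1],[0,0,3.5,0,1],[0,0,3.5,0,1],[0,0,3.5,0,1],[0,0,3.5,0,1],[0,0,3.5,0,1]]]'
```

```text
time: 15.25
eef_pos: [0.5457, -0.0496, 0.1913]
ee_rot: [-3.115, -0.404, -0.001]
wrist_force: [-4.5, -0.4, 11.2]
opening: 0.0006
```

```bash
python3 -m jog '[[[0,0,0.5,0,1],[0,0,1,0,1],[0,0,1.5,0,1],[0,0,1.5,0,1],[0,0,1.5,0,1],[0,0,1.5,0,1],[0,0,1.5,0,1],[0,0,1.5,0,1]]]'
python3 - <<'E'
from h import *
import cv2
cv2.imwrite("pics/m.png",manip.camera("scene")[70:220,200:400,::-1].repeat(4,0).repeat(4,1)); print(arm_angle(),manip.sense()["wrist_force"])
E
```

```text
time: 16.05
eef_pos: [0.5457, -0.0495, 0.1899]
ee_rot: [-3.115, -0.404, -0.001]
wrist_force: [-4.1, 0.9, 11.3]
opening: 0.0002
[(1.03, 0.41, 0.89, [310, 145]), (-0.12, 0.0, 0.35, [252, 264])] [-4.31955933  0.7908686  10.99069393]
```

View pics/m.png

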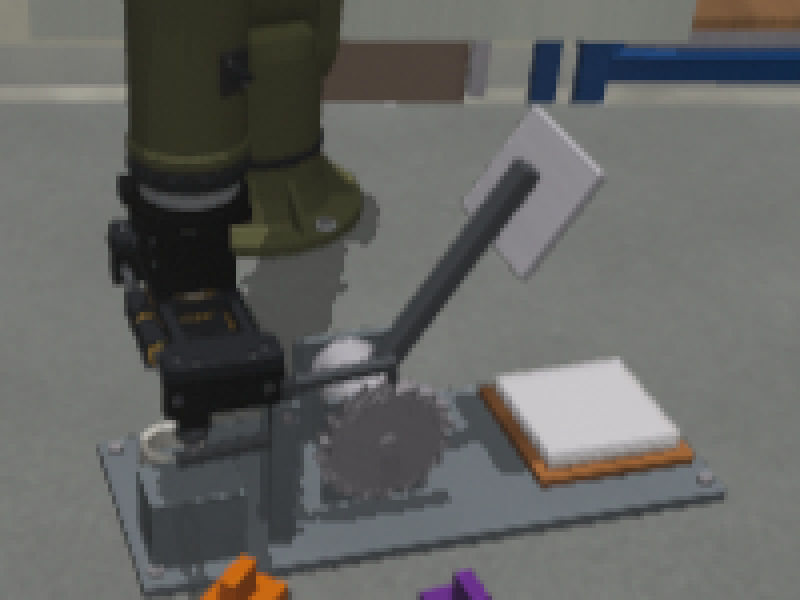

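```bash
cat >> h.py <<'E'
def arm_angle2():
    import cv2
    ci=manip.camera_info("scene"); out=[]
    ds=manip.trace("scene","plate")
    pts=lambda th:[proj("scene",armpt(th,r,0),ci) for r in (.05,.2)]
    for d in ds:
        m=d["mask"]; best=[]; ths=np.arange(-.12,1.3,.01)
        for th in ths:
            q=np.zeros(m.shape,np.uint8);cv2.fillConvexPoly(q,plate_poly(th,ci).round().astype(np.int32),1)
            a,b=pts(th);cv2.line(q,tuple(int(round(v)) for v in a),tuple(int(round(v)) for v in b),1,6)
            best.append(((q>0)&m).sum()/((q>0)|m).sum())
        i=int(np.argmax(best)); out.append((round(float(ths[i]),2),round(float(best[i]),2),round(d["conf"],2),int(m.sum())))
    return out
E
python3 -m jog '[[[0,0,0.4,0,1],[0,0,0.8,0,1],[0,0,0.8,0,1],[0,0,0.8,0,1],[0,0,0.8,0,1],[0,0,0.8,0,1],[0,0,0.8,0,1],[0,0,0.8,0,1]]]'
python3 - <<'E'
from h import *
import cv2
im=manip.camera("scene");print(arm_angle2(),arm_angle())
ci=manip.camera_info("scene");S=4
big=cv2.resize(im[70:220,200:400,::-1],None,fx=S,fy=S,interpolation=cv2.INTER_CUBIC)
f=lambda p:tuple(int(round(v)) for v in ((np.array(p)-[200,70]+.5)*S))
for th,c in ((.80,(0,0,255)),(.9,(0,255,0)),(1.0,(255,0,0))): cv2.polylines(big,[np.array([f(p) for p in plate_poly(th,ci)])],True,c,1)
cv2.imwrite("pics/n.png",big)
print(manip.sense()["time"],manip.sense()["wrist_force"])
E
```

```text
time: 16.95
eef_pos: [0.5457, -0.0495, 0.1897]
ee_rot: [-3.114, -0.404, -0.001]
wrist_force: [-6.4, 1.2, 14.5]
opening: 0.0005
[(1.29, 0.0, 0.74, 270), (0.96, 0.5, 0.73, 1904)] [(-0.12, 0.0, 0.74, [274, 167]), (0.94, 0.38, 0.73, [311, 145])]
17.1 [-5.49936422  0.92701073 15.46856751]
```

View pics/n.png

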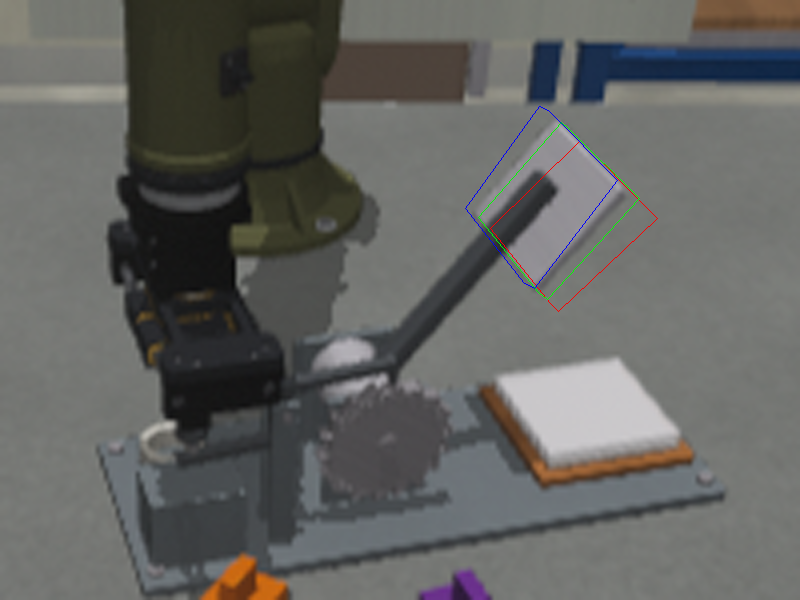

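```bash
python3 -m jog '[[[0,0,-8,0,1],[0,0,-12,0,1],[0,0,-12,0,1],[0,0,-12,0,1],[0,0,-12,0,1],[0,0,-12,0,1],[0,0,-12,0,1],[0,0,-12,0,1]]]'
python3 -m jog '[[[0,0,0,0,1],[0,0,0,0,1],[0,0,0,0,1],[0,0,0,0,1],[0,0,0,0,1],[0,0,0,0,1],[0,0,0,0,1],[0,0,0,0,1]]]'
python3 -m jog '[[[0,0,0,0,1],[0,0,0,0,1],[0,0,0,0,1],[0,0,0,0,1],[0,0,0,0,1],[0,0,0,0,1],[0,0,0,0,1],[0,0,0,0,1]]]'
cat > view.py <<'E'
import sys
from h import *
import cv2
name=sys.argv[1]; ths=[float(x) for x in sys.argv[2:]]
im=manip.camera("scene");s=manip.sense()
print(s["time"],np.round(s["eef_pos"],4),np.round(s["wrist_force"],1))
ci=manip.camera_info("scene");S=4
big=cv2.resize(im[70:220,200:400,::-1],None,fx=S,fy=S,interpolation=cv2.INTER_CUBIC)
f=lambda p:tuple(int(round(v)) for v in ((np.array(p)-[200,70]+.5)*S))
for th,c in zip(ths,((0,0,255),(0,255,0),(255,0,0))): cv2.polylines(big,[np.array([f(p) for p in plate_poly(th,ci)])],True,c,1)
cv2.imwrite(f"pics/{name}.png",big)
E
python3 view.py o 0.698 0.8
```

```text
time: 17.9
eef_pos: [0.5455, -0.0497, 0.1994]
ee_rot: [3.115, 0.404, -0.0]
wrist_force: [-0.4, -0.1, -0.1]
opening: 0.0009
time: 18.7
eef_pos: [0.5455, -0.0497, 0.1995]
ee_rot: [-3.115, -0.404, -0.0]
wrist_force: [0.6, -0.4, 0.8]
opening: 0.0008
time: 19.5
eef_pos: [0.5455, -0.0497, 0.1995]
ee_rot: [-3.115, -0.404, -0.0]
wrist_force: [0.4, -0.3, -0.7]
opening: 0.0005
19.55 [ 0.5455 -0.0497  0.1995] [-0.2 -0.3  0.1]
```

View pics/o.png

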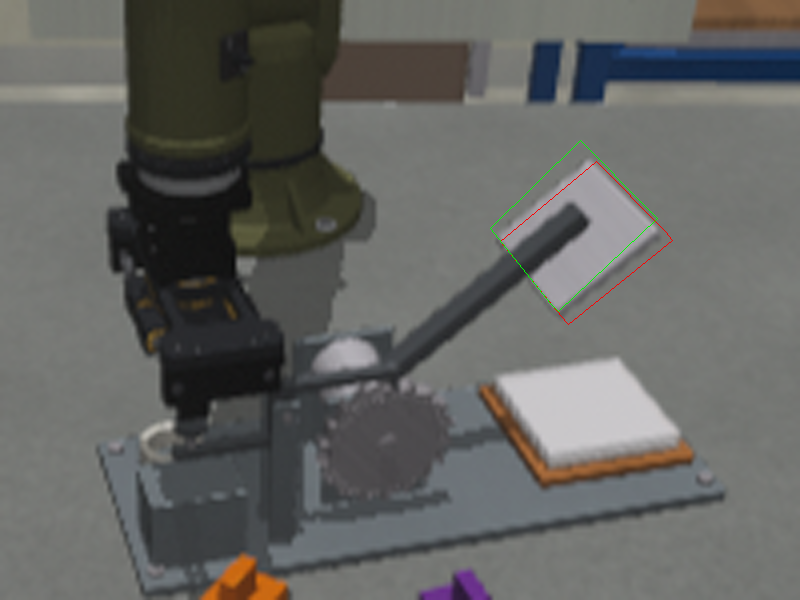

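```bash
python3 -m jog '[[[0,0,1,0,1],[0,0,2,0,1],[0,0,3,0,1],[0,0,4,0,1],[0,0,5,0,1],[0,0,6,0,1],[0,0,7,0,1],[0,0,7,0,1]]]'
python3 view.py p 0.698 0.66
```

```text
time: 20.35
eef_pos: [0.5456, -0.0497, 0.1934]
ee_rot: [-3.115, -0.404, -0.001]
wrist_force: [-1.8, 0.2, 6.4]
opening: 0.0003
20.4 [ 0.5456 -0.0497  0.1934] [-2.7  0.2  5.7]
```

View pics/p.png

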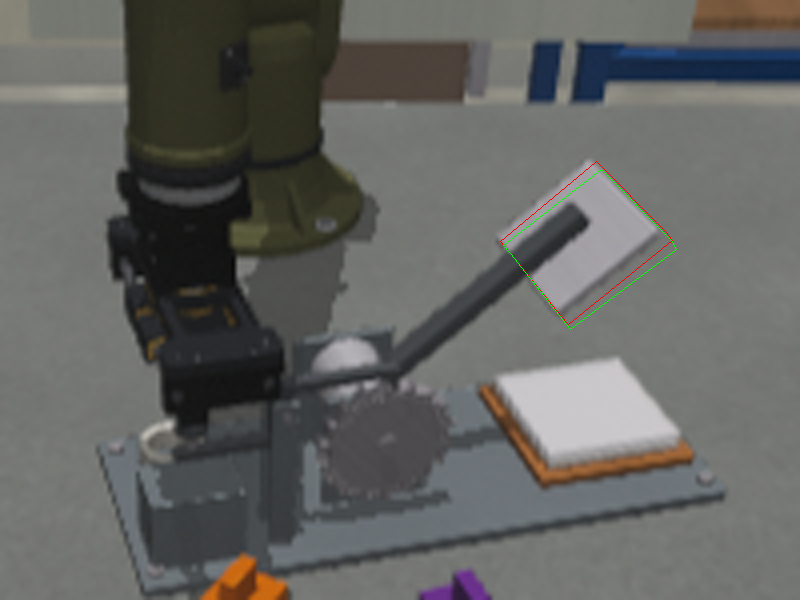

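```bash
python3 -m jog '[[[0,0,1,0,1],[0,0,2,0,1],[0,0,3,0,1],[0,0,4,0,1],[0,0,4.5,0,1],[0,0,4.8,0,1],[0,0,4.8,0,1],[0,0,4.8,0,1]]]'
python3 -m jog '[[[0,0,0,0,1],[0,0,0,0,1],[0,0,0,0,1],[0,0,0,0,1],[0,0,0,0,1],[0,0,0,0,1],[0,0,0,0,1],[0,0,0,0,1]]]'
python3 view.py q 0.60 0.55
```

```text
time: 21.2
eef_pos: [0.5457, -0.0496, 0.1898]
ee_rot: [-3.114, -0.404, -0.001]
wrist_force: [-4.6, 1.0, 13.3]
opening: -0.0002
time: 22.0
eef_pos: [0.5457, -0.0496, 0.19]
ee_rot: [-3.114, -0.404, -0.001]
wrist_force: [-5.3, 0.4, 13.3]
opening: 0.0004
22.05 [ 0.5457 -0.0496  0.19  ] [-5.6  1.3 13.2]
```

View pics/q.png

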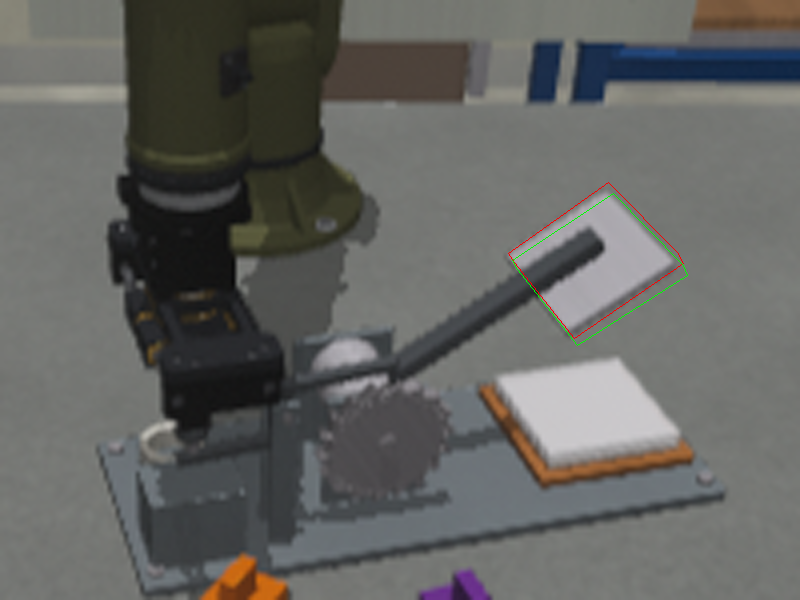

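```bash
python3 -m jog '[[[0,0,-8,0,1],[0,0,-12,0,1],[0,0,-12,0,1],[0,0,-12,0,1],[0,0,-12,0,1],[0,0,-12,0,1],[0,0,-12,0,1],[0,0,-12,0,1]]]'
python3 -m jog '[[[0,0,0,0,1],[0,0,0,0,1],[0,0,0,0,1],[0,0,0,0,1],[0,0,0,0,1],[0,0,0,0,1],[0,0,0,0,1],[0,0,0,0,1]]]'
python3 -m jog '[[[0,0,0,0,1],[0,0,0,0,1],[0,0,0,0,1],[0,0,0,0,1],[0,0,0,0,1],[0,0,0,0,1],[0,0,0,0,1],[0,0,0,0,1]]]'
python3 -m jog '[[[0,0,1,0,1],[0,0,2,0,1],[0,0,3,0,1],[0,0,4,0,1],[0,0,5,0,1],[0,0,6,0,1],[0,0,7,0,1],[0,0,7,0,1]]]'
python3 view.py r 0.349 0.40
```

```text
time: 22.85
eef_pos: [0.5455, -0.0497, 0.1996]
ee_rot: [3.115, 0.404, -0.0]
wrist_force: [-1.1, 0.5, 0.3]
opening: 0.0003
time: 23.65
eef_pos: [0.5456, -0.0497, 0.1998]
ee_rot: [-3.115, -0.404, -0.0]
wrist_force: [0.0, -0.5, -0.3]
opening: 0.0007
time: 24.45
eef_pos: [0.5456, -0.0497, 0.1997]
ee_rot: [-3.115, -0.404, -0.0]
wrist_force: [0.9, 0.0, 0.2]
opening: 0.0008
time: 25.25
eef_pos: [0.5456, -0.0497, 0.1936]
ee_rot: [-3.115, -0.404, -0.0]
wrist_force: [-2.3, 0.7, 5.8]
opening: 0.0003
25.3 [ 0.5456 -0.0497  0.1936] [-2.6 -0.3  5.6]
```

View pics/r.png

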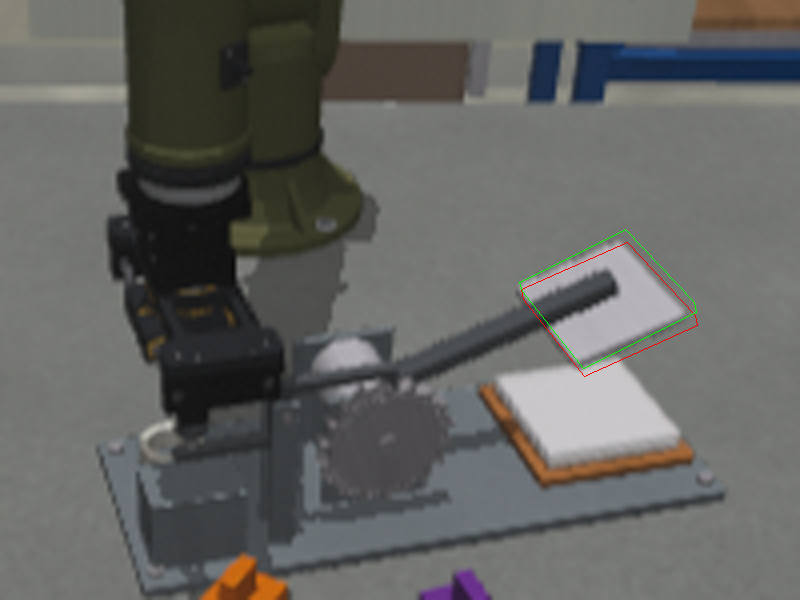

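```bash
python3 -m jog '[[[0,0,0,0,1],[0,0,0,0,1],[0,0,0,0,1],[0,0,0,0,1],[0,0,0,0,1],[0,0,0,0,1],[0,0,0,0,1],[0,0,0,0,1]]]'
python3 view.py s 0.349 0.40; python3 -c "
import cv2,numpy as np
a=cv2.imread('pics/r.png').astype(int);b=cv2.imread('pics/s.png').astype(int)
d=abs(a-b)[150:400,420:720];print(d.mean(),d.max())"
```

```text
time: 26.1
eef_pos: [0.5456, -0.0497, 0.1936]
ee_rot: [-3.115, -0.404, -0.001]
wrist_force: [-2.4, 0.7, 6.6]
opening: 0.0004
26.15 [ 0.5456 -0.0497  0.1936] [-2.5  1.   5.2]
0.38853777777777776 4
```

```bash
python3 -m jog '[[[0,0,1,0,1],[0,0,2,0,1],[0,0,3,0,1],[0,0,4,0,1],[0,0,4.5,0,1],[0,0,4.8,0,1],[0,0,4.8,0,1],[0,0,4.8,0,1]]]'
python3 -m jog '[[[0,0,0,0,1],[0,0,0,0,1],[0,0,0,0,1],[0,0,0,0,1],[0,0,0,0,1],[0,0,0,0,1],[0,0,0,0,1],[0,0,0,0,1]]]'
python3 view.py t 0.25 0.20
```

```text
time: 26.95
eef_pos: [0.5457, -0.0496, 0.1898]
ee_rot: [-3.114, -0.404, -0.001]
wrist_force: [-4.5, 0.4, 11.4]
opening: 0.0005
time: 27.75
eef_pos: [0.5457, -0.0496, 0.1901]
ee_rot: [-3.114, -0.404, -0.001]
wrist_force: [-6.2, -0.8, 13.6]
opening: 0.0004
27.8 [ 0.5457 -0.0496  0.1901] [-4.8  0.7 13.2]
```

View pics/t.png

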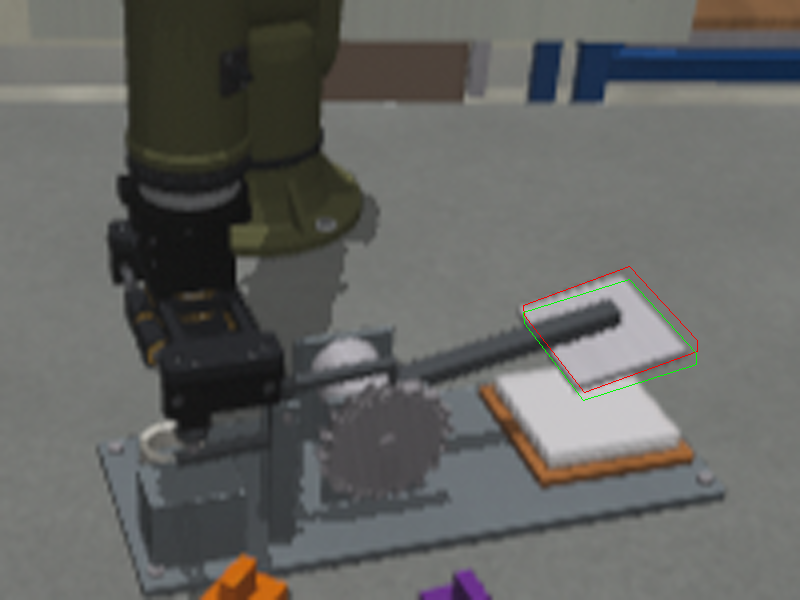

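```bash
python3 -m jog '[[[0,0,-8,0,1],[0,0,-20,0,1],[0,0,-35,0,1],[0,0,-50,0,1],[0,0,-60,0,1],[0,0,-60,0,1],[0,0,-60,0,1],[0,0,-60,0,1]]]'
python3 -m jog '[[[0,0,0,0,1],[0,0,0,0,1],[0,0,0,0,1],[0,0,0,0,1],[0,0,0,0,1],[0,0,0,0,1],[0,0,0,0,1],[0,0,0,0,1]]]'
python3 -m jog '[[[0,0,0,0,1],[0,0,0,0,1],[0,0,0,0,1],[0,0,0,0,1],[0,0,0,0,1],[0,0,0,0,1],[0,0,0,0,1],[0,0,0,0,1]]]'
python3 -m jog '[[[0,0,0,0,1],[0,0,0,0,1],[0,0,0,0,1],[0,0,0,0,1],[0,0,0,0,1],[0,0,0,0,1],[0,0,0,0,1],[0,0,0,0,1]]]'
python3 view.py u 0.0 -0.1
python3 -m jog '[[[0,0,0,0,1],[0,0,0,0,1],[0,0,0,0,1],[0,0,0,0,1],[0,0,0,0,1],[0,0,0,0,1],[0,0,0,0,1],[0,0,0,0,1]]]'
python3 view.py v 0.0 -0.1;python3 -c "
import cv2,numpy as np
a=cv2.imread('pics/u.png').astype(int);b=cv2.imread('pics/v.png').astype(int)
d=abs(a-b)[150:600,420:720];print(d.mean(),d.max())
from bench import manip
cv2.imwrite('pics/w.png',manip.camera('top')[:,:,::-1])"
```

```text
time: 28.6
eef_pos: [0.5451, -0.0496, 0.2472]
ee_rot: [-3.115, -0.404, 0.002]
wrist_force: [-0.3, 0.6, -0.0]
opening: 0.0003
time: 29.4
eef_pos: [0.5456, -0.0497, 0.248]
ee_rot: [-3.115, -0.404, -0.0]
wrist_force: [0.2, 1.2, -0.2]
opening: 0.0003
time: 30.2
eef_pos: [0.5455, -0.0497, 0.2479]
ee_rot: [-3.115, -0.404, -0.0]
wrist_force: [0.2, -0.4, 0.6]
opening: 0.0005
time: 31.0
eef_pos: [0.5456, -0.0497, 0.2479]
ee_rot: [-3.115, -0.404, -0.0]
wrist_force: [0.4, -0.7, 0.6]
opening: 0.0007
31.05 [ 0.5455 -0.0497  0.2479] [0.1 0.3 0.3]
time: 31.85
eef_pos: [0.5456, -0.0497, 0.248]
ee_rot: [-3.115, -0.404, -0.0]
wrist_force: [-0.4, 0.7, 0.2]
opening: 0.0006
31.9 [ 0.5455 -0.0497  0.2479] [-0.   0.3  0.2]
0.39005185185185187 3
```

View pics/v.png

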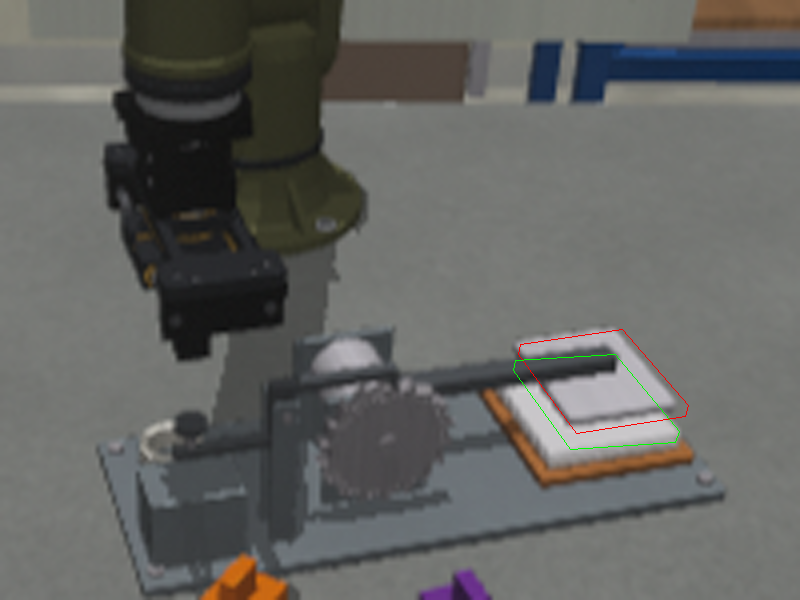

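View pics/w.png

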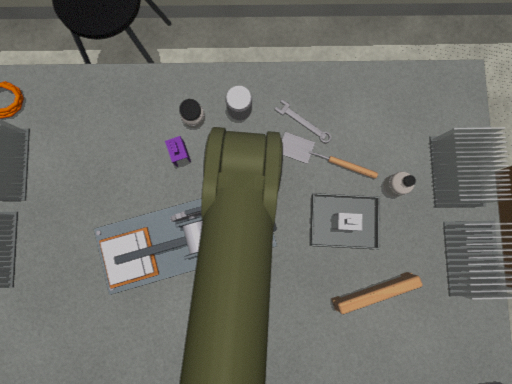

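The arm is caught level and has stopped moving, its plate is clear of the prints, and the guard stands in the tray. Handing in.

```bash
python3 -c "
from bench import manip
print(manip.finish_job())"
```

```text
the job is handed in; nothing more can be done
None
```

The job is done and handed in at about 32 s of the 72 s allowed.

**What I did:**
- I lifted the grey guard straight up off the pad by its fin and set it upright in the middle of the tray.
- I found the pad by touch, with contact at a TCP height of about 0.195 m.
- I pressed and released three times, so the arm went 1.047 → 0.698 → 0.349 → level. The last release was at about 0.22 rad above level.
- The highest wrist force I read while pressing was about 15.5 N downward, or 16.5 N in total with sideways friction. Readings come only at the end of a move, so I did not see the force between them.

**Last checks:**
- **Arm:** two scene pictures 0.85 s apart show it unmoving. The plate outline fits level (0), not the -0.10 rad outline of the plate down on the prints.
- **Outline fit:** it was a few pixels off at every notch, so I also judged each notch by the arm having stopped.
- **Guard:** it is upright in the tray.
- **Robot:** the gripper hovers about 53 mm above where it first touched the pad, with wrist force near zero.
- **Other items:** I moved nothing else on purpose. In the last pictures the look-alikes, jar, can, wrench, spatula, squeegee, bottle and tape roll look as they did at the start.

No check failed.

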